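# Widen the tea-tin rack by one hole and add a tin

## Task

Make room in the tea rack for one more tin: press the yellow button of the sliding stop, slide the stop outward (away from the tins) and let the button pop up into the next hole so that the stop is locked again. Then stand the green tin upright on the rack's board in the space between the red tin and the stop, in line with the other tins, set down rather than dropped. Be gentle with the rack, without forcing the stop against its lock, and leave the other tins and the glass jar standing where they are.

Things in the scene. Friction and masses are not known exactly. Their poses are not given: they have to be found in the camera images.
- rack: Tea-tin rack, fixed. Its y is the slide direction, +y outward (away from the tins); z up; origin on the counter, level with the first hole in y. Wooden board x -95 to 95, y -130 to 160 mm, top at z = 6 mm: tins stand on it in a row centred at x = 35 mm, behind a fixed end plate (75 mm high) at y = -120 mm. Along x = -55 mm runs the rail that carries the sliding stop.
- first_hole (a point): First hole, on top of the rail (34 mm above the counter). The aluminium rail is 30 mm wide, with a black slot and white-ringed holes along rack y. The next hole lies 40 to 62 mm farther out (differs from rack to rack, not measured; its ring can be seen), a third one 46 mm beyond. A black sleeve, 60 mm long, rides on the rail with the button and the stop plate.
- button_top (a point): Centre of the top of the yellow button (26 mm in rack x, 30 mm in rack y), 58 mm above the counter when popped up; pressed straight down. Two black fences of the sleeve stand before and behind it along rack y: gap 44 mm, 36 mm wide in rack x, tops 15 mm above the popped-up button, sides open. Shut fingertips fit between, to press the button and to push a fence.
- button (a joint): How far the button is pressed (m): 0 = popped up (locked in a hole), 0.006 = locking head just below the rail's top wall (free to slide), 0.011 = hard bottom stop. Spring 4.5 N at first, 7.2 N at 0.006, 9.5 N at 0.011. Let go between holes, it is held at about 0.006 by the rail and pops up by itself over a hole (1.5 mm play each way).
- sleeve (a joint): Travel of the sleeve and stop along rack +y (m): 0 = first hole (start), up to 0.112. Locked while the button is up in a hole, else slides with 2 to 3 N. The next hole is somewhere from 0.040 to 0.062.
- stop_plate (a point): Middle of the upper edge of the stop plate's inner face (the face toward the tins), 74 mm above the counter, in line with the row of tins (rack x = 35 mm). The plate is 5 mm thick and 108 mm wide in rack x.
- tin: Green tea tin with steel lid, loose, to be added: 56 mm in its x, 36 mm in its y, 94 mm tall, 0.11 to 0.24 kg. Origin at the centre of its underside, z up. In the rack its x lies along rack x (either way round).
- tin_b: Red tin, same size and axes, loose, already in the rack, the one nearest the stop. Its face toward the stop is 18 mm from its origin along rack +y.
- tin_a: Blue tin, same size, loose, in the rack between the red tin and the fixed end plate.
- jar: Glass jar with wooden lid, 60 mm across, 100 mm tall, loose, origin under its centre. To be left alone.

How it is judged:
On the way, in this order (a step that is already met when the one before it is completed fails the run):
1. the button is pressed and the sleeve slid out of its first hole (value of joint sleeve above 0.01 m and value of joint button above 0.004 m), for 0.1 s.
2. the button has popped up in the next hole (value of joint sleeve between 0.034 and 0.068 m and value of joint button below 0.003 m), for 0.3 s.
At the end, for the whole second after the job is handed in: Stop locked in the next hole (sleeve at 34-68 mm, button up within 3 mm); green tin upright (0.1 rad), at rest on the board between red tin and stop, within 20 mm of the row line and 0.25 rad of square; blue and red tins upright, within 30 mm of their places (all of step 2 and x of tin in the frame of rack between 0.015 and 0.055 m and z of tin in the frame of rack between 0.002 and 0.01 m and y of tin in the frame of stop_plate below -0.014 m and y of tin in the frame of tin_b above 0.03 m and angle between each of tin, tin_a, tin_b's own z axis and vertical below 0.1 rad and angle between the x axis of tin and the x axis of rack, either way round below 0.25 rad and linear speed of tin below 0.02 m/s and distance of each of tin_a, tin_b from where it was at the start of the episode below 0.03 m); the robot touches nothing.
It fails at once if the rack, its sleeve or its button is pressed or pushed by the robot with more than 40 N (contact force between rack and the fingers above 40 N or contact force between rack and the arm above 40 N).
It fails at once if the tin is dropped into the rack (falling freely faster than 0.4 m/s over the board) (linear speed of tin above 0.4 m/s and horizontal distance between tin and rack below 0.12 m and contact force between tin and the fingers below 0.1 N).
It fails at once if the jar is shoved more than 30 mm (distance of jar from where it was at the start of the episode above 0.03 m).
It fails at once if the blue or red tin is knocked over (angle between any of tin_a, tin_b's own z axis and vertical above 0.5 rad).
It also fails if it takes over 48 s, if anything falls off the work surface, if the arm or the gripper's body presses on something with over 40 N, if the wrist force passes 120 N, or if a joint passes its speed limit or range.

## Robot

A 6-joint arm with a two-finger parallel gripper is mounted at the origin on the work surface. World frame = base frame: x ahead of the robot, y to its left, z up, the work surface at z = 0. Lengths are in m, angles in rad, forces in N, time in s.
With the tool pointing down it reaches from about 0.425 to 0.95 m from the base axis. Payload 14.7 kg.
Tool frame: the origin (TCP) lies on the centre line of the jaws, within the pads' length; the fingertips stand 19 mm ahead of it and the grasp point (between the pads) is the TCP (tips_ahead is the distance from the TCP to the fingertips, in m); z points along the fingers, y is the direction in which the jaws open and shut (so a half turn about z gives the same grasp; the last joint's range is limited). The gripper opens to 85 mm and grips with 20 to 120 N. Pads are 22 mm wide; open, the fingers measure 114 mm over their backs; the gripper's body (76 mm by 85 mm) begins 54 mm behind the grasp point. The pads swing forward as they close: fully open they stand 13 mm farther back than shut.
Start: joints at [-1.319, 0.48, 1.596, -0, 1.065, -0.047], TCP at [0.191, -0.621, 0.25] pointing down, gripper open.
Joint ranges: [-2.75, 2.75], [-0.82, 2.05], [0.23, 2.67], [-1.56, 4.7], [0.09, 2.69], [-2.92, 2.92]. Speed limits (rad/s): [1.89, 1.89, 2.39, 3.01, 3.01, 3.01].

## Interface

Orientations are given as a rotation vector (axis times angle).
In Python, from workcell import observe, capture, sign_off, tips_ahead gives the robot as it stands. The module is installed in compiled form; this text tells all that it offers.
- The arm moves only by the shell command python3 -m crank 'ROWS' [FORCE]. ROWS is JSON, a list that holds one entry, the list of rows, each a list of 7 numbers: the turn, a rotation vector about the tool's x, y, z normalised to -1 to 1, where 1 is 6 degrees, then the shift along the tool's x, y, z normalised to -1 to 1, where 1 is 1 m, then the gripper command: -1 is fully open, 1 is shut, values between are in proportion. A call has 1 to 8 rows; each row shifts and turns the commanded pose from where the row before left it, along the tool's axes as they then stand; what a row does not reach is not made up. A row lasts 1/10 s, in which the tool goes at most 50 mm and 8.59 degrees, less where a joint would pass 70% of its speed; a pose out of reach is approached as far as the arm can. A call with a number of a shift or a turn outside -1 to 1 is refused whole. A call with a gripper value outside its range is refused whole. The fingers move at their own pace and stop on an object; FORCE is the grip in N (left out, the last holds). Time passes only in rows, so rows that do not move let the fingers close. It gives the time, the measured TCP pose, the force and the opening at its end, in the units of the state.
- observe(): the state, without advancing time (a new reading comes with each control period).
- capture(name): name is "scene" or "side" or "wrist"; returns a dict with "frame" (420x560x3 uint8, red, green, blue), "K" (3x3 intrinsics, pixels), "distortion" ([k1, k2, p1, p2, k3] as OpenCV has them; the pictures are not rectified), "eye" and "orientation" of the camera in the world. Camera axes: x right, y down, z forward; pixel columns grow to the right and rows downward; lengths in m; the calibration is good to about 2 mm. A picture is of the moment at which its call begins. There is no depth.
- sign_off(): hands the job in, once; it reports no verdict.
The state is a dict: "time_s": time; "joint_pos": joint angles; "qvel": joint speeds; "tau": joint torques, N m; "eef_pos": TCP position; "tcp_rot": TCP orientation; "wrist_force": force on the tool from outside, world axes, zero at the start; "wrist_torque": the same for the moment, N m; "width": finger opening in m.
Only numpy, scipy, OpenCV 4.12 (cv2) and the standard library are available. Lean on these libraries where they do the work, as an engineer would, in place of code of your own. Each camera call takes 0.05 s, during which the arm holds its last target.

## Working session

There is one attempt and no reset: what is moved stays moved. The work goes in short steps, Python scripts to look and compute and a shell command to move; the robot and the scene stay as the last step left them, time stands still between calls to the robot, and variables do not carry over. Pictures are saved under pics/ and viewed, and the job is handed in when it is done.

```bash
ls; mkdir -p pics
cat > h.py <<'E'
import numpy as np, cv2
from scipy.spatial.transform import Rotation as R
from workcell import observe, capture
def save(name,fn):
    c=capture(name); cv2.imwrite('pics/'+fn+'.png',cv2.cvtColor(c['frame'],cv2.COLOR_RGB2BGR))
    np.savez('pics/'+fn+'.npz',**{k:np.array(v) for k,v in c.items()})
    return c
def load(fn): return dict(np.load('pics/'+fn+'.npz'))
def rot(c):
    o=np.array(c['orientation'],float)
    return o if o.shape==(3,3) else R.from_rotvec(o).as_matrix()
def ray(c,px):
    u=cv2.undistortPoints(np.array([[px]],float),np.array(c['K'],float),np.array(c['distortion'],float))[0,0]
    d=rot(c)@np.array([u[0],u[1],1]); return np.array(c['eye'],float),d/np.linalg.norm(d)
def onz(c,px,z):
    e,d=ray(c,px); return e+d*(z-e[2])/d[2]
def tri(*cp):
    A=np.zeros((3,3));b=np.zeros(3);L=[]
    for c,p in cp:
        e,d=ray(c,p);M=np.eye(3)-np.outer(d,d);A+=M;b+=M@e;L.append((e,M))
    x=np.linalg.solve(A,b); return x,[np.linalg.norm(M@(x-e)) for e,M in L]
def proj(c,P):
    r=rot(c).T; t=-r@np.array(c['eye'],float)
    return cv2.projectPoints(np.array([P],float),cv2.Rodrigues(r)[0],t,np.array(c['K'],float),np.array(c['distortion'],float))[0].reshape(-1,2)
E
python3 - <<'E'
from h import *
for n in('scene','side','wrist'):
    c=save(n,n+'0'); print(n,c['eye'],c['orientation'],c['K'][0][0],np.array(c['distortion']))
print(observe())
from workcell import tips_ahead; print(tips_ahead if not callable(tips_ahead) else tips_ahead())
E
```

```text
pics
scene [ 1.39731609 -0.05111006  0.98086341] [-1.87163625 -1.68623403  0.67945285] 515.0381783721575 [-0.07720473  0.          0.          0.          0.        ]
side [ 0.48882512 -0.6908826   0.81779598] [-2.36949619  0.16453605 -0.06684737] 452.89203264917177 [-0.09180038  0.          0.          0.          0.        ]
wrist [ 0.25737107 -0.60122808  0.37385152] [ 2.34125093 -1.73029115 -0.23995403] 306.4179710704802 [-0.00793749  0.          0.          0.          0.        ]
{'time_s': 0.15, 'joint_pos': array([-1.31864488e+00,  4.80701362e-01,  1.59673906e+00,  2.84351021e-05,
        1.06511292e+00, -4.65825950e-02]), 'qvel': array([ 0.00141194, -0.00197475, -0.00217863,  0.00140162,  0.00062528,
        0.00201074]), 'tau': array([ 1.32896450e-03, -9.51147938e+01, -4.30456746e+01,  8.35644573e-05,
        8.20120855e-03,  1.64413797e-05]), 'eef_pos': array([ 0.19126477, -0.62090295,  0.2498073 ]), 'tcp_rot': array([-3.10566821e+00, -4.67343412e-01,  1.15939760e-04]), 'wrist_force': array([-0.71011045, -0.06207559, -0.28219309]), 'wrist_torque': array([-0.03674976,  0.00938206, -0.01680799]), 'width': 0.08527318969905055}
0.019
```

View pics/scene0.png

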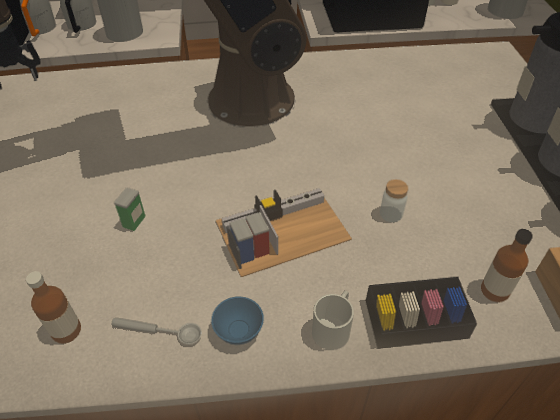

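View pics/side0.png

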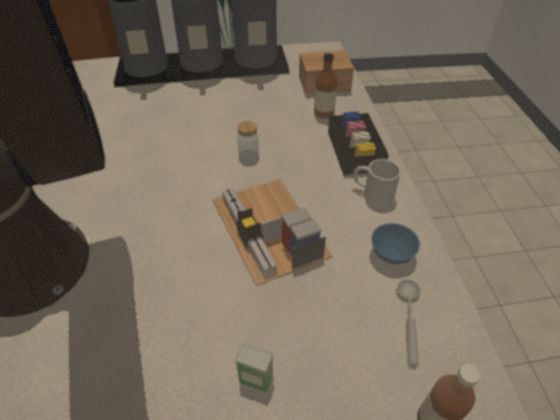

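View pics/wrist0.png

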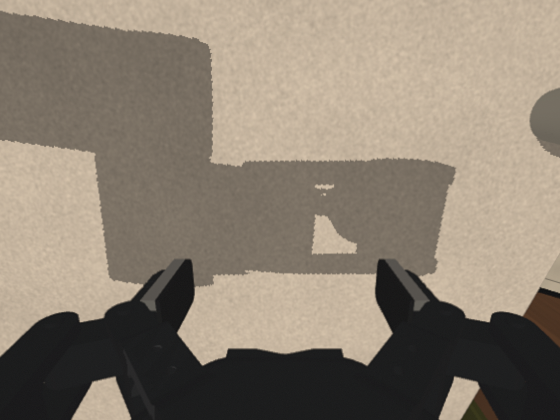

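The overview shows the rack near scene (285,230), the green tin at (130,210) and the jar at (395,200). In the side view they are at (270,225), (255,368) and (248,140). I'll enlarge these areas.

Run:
```python
import cv2
a=cv2.imread('pics/scene0.png')[180:280,200:360]; cv2.imwrite('pics/sc_crop.png',cv2.resize(a,None,fx=5,fy=5,interpolation=cv2.INTER_CUBIC))
a=cv2.imread('pics/side0.png')[175:285,200:345]; cv2.imwrite('pics/si_crop.png',cv2.resize(a,None,fx=5,fy=5,interpolation=cv2.INTER_CUBIC))
a=cv2.imread('pics/scene0.png')[180:240,100:160]; b=cv2.imread('pics/side0.png')[340:400,225:285]
cv2.imwrite('pics/tin_crop.png',cv2.resize(cv2.hconcat([a,b]),None,fx=6,fy=6,interpolation=cv2.INTER_CUBIC))
```

```text
(no output)
```

View pics/sc_crop.png

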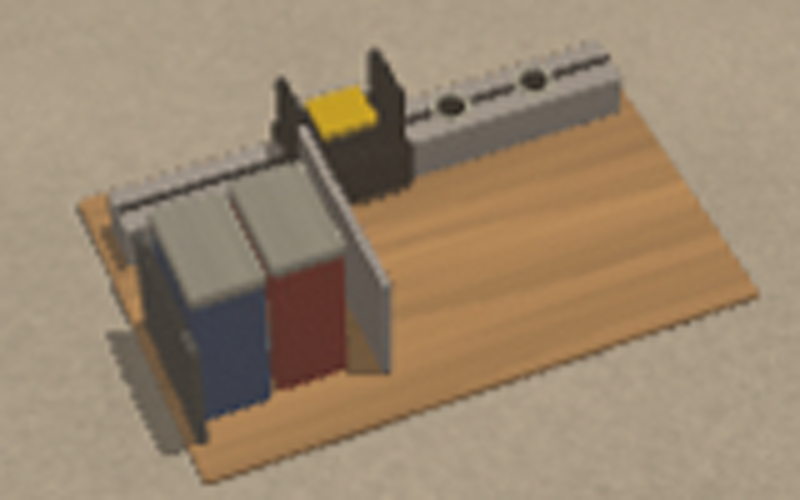

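View pics/si_crop.png

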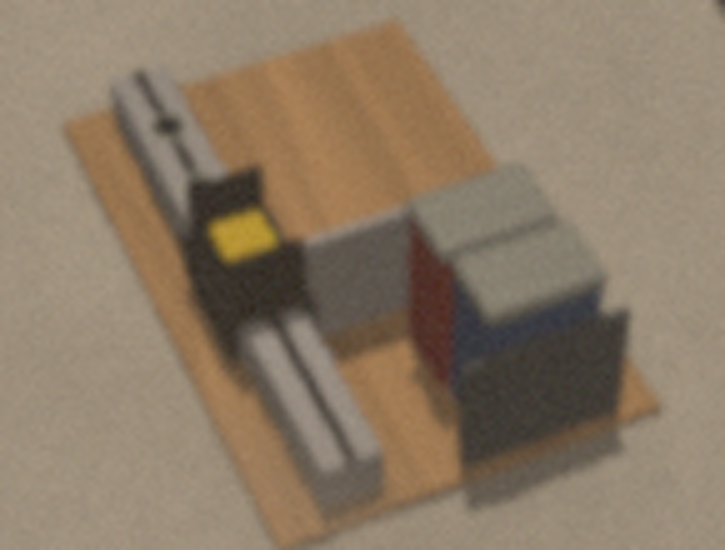

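View pics/tin_crop.png

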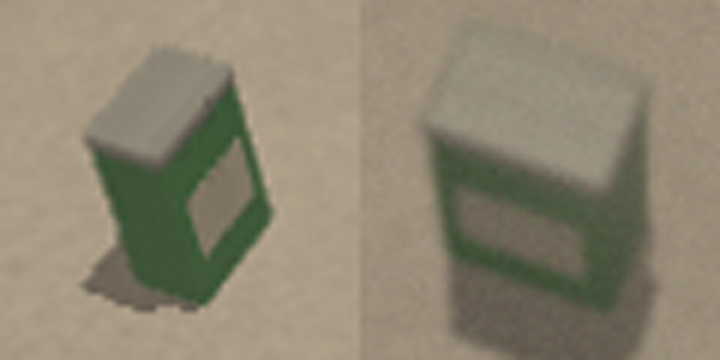

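Crop coordinates noted: board corners, rail holes at scene crop (452,105) and (533,79), button top at scene crop (341,112) and side crop (244,236), and the tin lid corners. Now I'll triangulate them.

```bash
cat > meas1.py <<'E'
from h import *
S=load('scene0');D=load('side0')
s=lambda u,v:((u+.5)/5-.5+200,(v+.5)/5-.5+180)
d=lambda u,v:((u+.5)/5-.5+200,(v+.5)/5-.5+175)
ts=lambda u,v:((u+.5)/6-.5+100,(v+.5)/6-.5+180)
td=lambda u,v:((u-360+.5)/6-.5+225,(v+.5)/6-.5+340)
np.set_printoptions(precision=4,suppress=True)
print('board scene');[print(onz(S,s(*p),.006)) for p in((80,203),(205,481),(757,292))]
print('board side');[print(onz(D,d(*p),.006)) for p in((65,125),(398,20),(660,406),(280,545))]
print('holes scene');[print(onz(S,s(*p),.034)) for p in((452,105),(533,79))]
print('hole side',onz(D,d(167,126),.034), tri((S,s(533,79)),(D,d(167,126))))
for n,z in(('scene',0),('side',1)):
    c=(S,D)[z]; f=c['frame']; h=cv2.cvtColor(f,cv2.COLOR_RGB2HSV)
    m=cv2.inRange(h,(20,150,90),(32,255,255)); nn,l,st,ce=cv2.connectedComponentsWithStats(m)
    for i in range(1,nn):
        if st[i,4]>20: print(n,st[i,4],ce[i],onz(c,ce[i],.058))
print('button',tri((S,s(341,112)),(D,d(244,236))))
print('tin lid corners: scene'); 
for p in((88,138),(163,47),(234,68),(158,165)): print(onz(S,ts(*p),.094))
print('side');
for p in((425,122),(470,25),(648,85),(603,190)): print(onz(D,td(*p),.094))
for a,b in(((163,47),(648,85)),((234,68),(603,190)),((88,138),(470,25)),((158,165),(425,122))): print('tri',tri((S,ts(*a)),(D,td(*b))))
print('redlid scene');[print(onz(S,s(*p),.1)) for p in((232,190),(298,165),(345,250),(270,277))]
print('side lid');[print(onz(D,d(*p),.1)) for p in((412,210),(522,165),(602,280),(495,320),(445,253),(555,218))]
print('stop top edge inner scene');[print(onz(S,s(*p),.074)) for p in((302,130),(383,288))]
print('tri lid', tri((S,s(345,252)),(D,d(522,165))))
E
python3 meas1.py
```

```text
board scene
[ 0.5212 -0.1262  0.006 ]
[ 0.6997 -0.0728  0.006 ]
[0.6172 0.2023 0.006 ]
board side
[0.436  0.1481 0.006 ]
[0.6159 0.2038 0.006 ]
[ 0.6976 -0.0724  0.006 ]
[ 0.5182 -0.1244  0.006 ]
holes scene
[0.5012 0.066  0.034 ]
[0.4876 0.1095 0.034 ]
hole side [0.4878 0.1115 0.034 ] (array([0.4881, 0.1097, 0.0351]), [np.float64(0.0005523835606740216), np.float64(0.0005523835606740036)])
scene 99 [267.798 202.101] [0.5227 0.0079 0.058 ]
scene 505 [386.101  310.4752] [0.8581 0.2224 0.058 ]
side 176 [365.4432 148.1591] [0.8563 0.2367 0.058 ]
side 100 [247.9  221.56] [0.5167 0.0115 0.058 ]
button (array([0.5189, 0.0094, 0.0567]), [np.float64(0.002086675033157726), np.float64(0.002086675033157625)])
tin lid corners: scene
[ 0.5157 -0.3623  0.094 ]
[ 0.4666 -0.3367  0.094 ]
[ 0.4825 -0.3061  0.094 ]
[ 0.534  -0.3324  0.094 ]
side
[ 0.4644 -0.3376  0.094 ]
[ 0.4797 -0.3092  0.094 ]
[ 0.5285 -0.3349  0.094 ]
[ 0.512  -0.3646  0.094 ]
tri (array([ 0.5177, -0.3364,  0.1282]), [np.float64(0.016570490809168795), np.float64(0.016570490809168833)])
tri (array([ 0.4962, -0.3305,  0.0812]), [np.float64(0.030594951233993074), np.float64(0.03059495123399306)])
tri (array([ 0.4983, -0.3416,  0.1058]), [np.float64(0.0294952900737209), np.float64(0.029495290073720867)])
tri (array([ 0.4749, -0.3342,  0.0522]), [np.float64(0.01922370342329516), np.float64(0.01922370342329512)])
redlid scene
[ 0.6056 -0.049   0.1   ]
[ 0.5936 -0.0176  0.1   ]
[ 0.6475 -0.0008  0.1   ]
[ 0.6595 -0.0355  0.1   ]
side lid
[ 0.59   -0.0229  0.1   ]
[ 0.6423 -0.0025  0.1   ]
[ 0.6638 -0.0743  0.1   ]
[ 0.6152 -0.0899  0.1   ]
[ 0.6004 -0.0498  0.1   ]
[ 0.6508 -0.0362  0.1   ]
stop top edge inner scene
[ 0.5473 -0.0129  0.074 ]
[0.65   0.0158 0.074 ]
tri lid (array([0.6438, 0.0002, 0.0957]), [np.float64(0.001257374835411634), np.float64(0.0012573748354114955)])
```

Measurements agree with each other:

| Item | Estimate |
|---|---|
| Rack yaw | about 16.6° |
| Rack origin | about (0.572, 0.024) |
| Button | about (0.5195, 0.009), z 0.057 |
| Next hole | about 60 mm out |
| Green tin | about (0.498, -0.3355), long axis about -28.5° |

I'll turn the tool so its y axis lies along rack x, with the gripper shutting on the way.

```bash
cat >> h.py <<'E'
def delta(xyz):
    o=observe(); r=R.from_rotvec(o['tcp_rot']); return r.inv().apply(np.array(xyz)-o['eef_pos'])
def yaw_y():
    m=R.from_rotvec(observe()['tcp_rot']).as_matrix(); return np.degrees(np.arctan2(m[1,1],m[0,1])), m[:,2]
E
python3 -m crank '[[[0,0,-1,0,0,0,1],[0,0,-1,0,0,0,1],[0,0,-1,0,0,0,1],[0,0,-1,0,0,0,1],[0,0,-1,0,0,0,1],[0,0,-1,0,0,0,1],[0,0,-1,0,0,0,1],[0,0,-1,0,0,0,1]]]' 40
python3 -m crank '[[[0,0,-1,0,0,0,1],[0,0,-1,0,0,0,1],[0,0,-1,0,0,0,1],[0,0,-1,0,0,0,1],[0,0,-1,0,0,0,1],[0,0,-1,0,0,0,1],[0,0,-0.9,0,0,0,1]]]'
python3 -c "
from h import *
print(yaw_y(),delta([.50,-.30,.25]),delta([.5195,.009,.25]))"
```

```text
time_s: 0.95
eef_pos: [0.1913, -0.621, 0.25]
tcp_rot: [-2.644, -1.696, -0.0]
wrist_force: [0.2, 0.2, -0.2]
width: 0.0001
time_s: 1.65
eef_pos: [0.1913, -0.621, 0.25]
tcp_rot: [-1.874, -2.521, -0.001]
wrist_force: [0.4, 0.1, -0.6]
width: -0.0002
(np.float64(16.767726799084837), array([-1.48215307e-04,  5.39418090e-04, -9.99999844e-01])) [2.18312720e-01 3.88170158e-01 1.37400997e-04] [5.08549054e-01 4.95985249e-01 3.01190988e-04]
```

```bash
python3 -m crank '[[[0,0,0,0.024,0.0425,0,1],[0,0,0,0.024,0.0425,0,1],[0,0,0,0.024,0.0425,0,1],[0,0,0,0.024,0.0425,0,1],[0,0,0,0.024,0.0425,0,1],[0,0,0,0.024,0.0425,0,1],[0,0,0,0.024,0.0425,0,1],[0,0,0,0.024,0.0425,0,1]]]'
python3 -c "
from h import *
save('wrist','w1')
print(yaw_y(),delta([.52,-.08,.25]),delta([.5195,.009,.25]))"
```

```text
time_s: 2.45
eef_pos: [0.4638, -0.3388, 0.2503]
tcp_rot: [1.879, 2.517, 0.0]
wrist_force: [0.6, -0.5, -0.7]
width: -0.0002
(np.float64(16.625174105912155), array([ 0.0017985 ,  0.00173469, -0.99999688])) [0.22857115 0.12248086 0.00085169] [0.31399362 0.14746544 0.00100518]
```

View pics/w1.png

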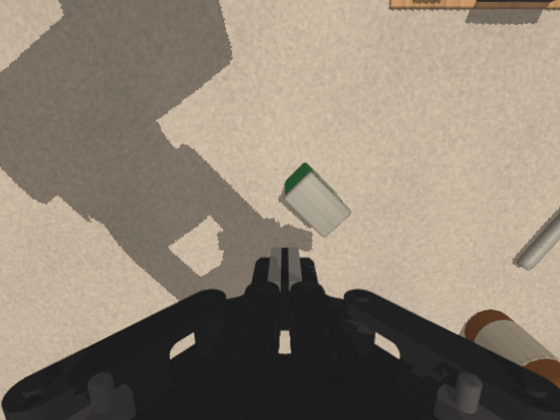

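The wrist view shows the tin lid centred near (317,202), with a green side at (300,178). Next I'll move toward the rack and look at the holes and button.

```bash
python3 -m crank '[[[0,0,0,0.04,0.0205,0,1],[0,0,0,0.04,0.0205,0,1],[0,0,0,0.04,0.0205,0,1],[0,0,0,0.04,0.0205,0,1],[0,0,0,0.04,0.0205,0,1],[0,0,0,0.04,0.0205,0,1],[0,0,0,0,0,0,1]]]'
python3 -c "
from h import *
save('wrist','w2')
print(yaw_y(),delta([.5195,.009,.25]))"
```

```text
time_s: 3.2
eef_pos: [0.5127, -0.0709, 0.2503]
tcp_rot: [-1.874, -2.521, -0.001]
wrist_force: [0.9, 0.1, -0.4]
width: -0.0
(np.float64(16.74405443605144), array([-1.81790904e-04,  2.32464216e-04, -9.99999956e-01])) [0.07652478 0.03025988 0.00026004]
```

View pics/w2.png

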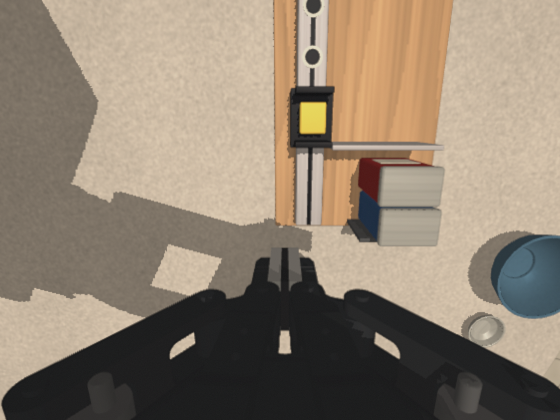

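This gives a clean view: button centre about (313,118), next hole (312,57), third hole (313,6), plate edge at about row 146. The red lid spans columns 379-441 and rows 163-206.

```bash
cat > m2.py <<'E'
from h import *
np.set_printoptions(precision=4,suppress=True)
W=load('w2');S=load('scene0');D=load('side0')
s=lambda u,v:((u+.5)/5-.5+200,(v+.5)/5-.5+180)
d=lambda u,v:((u+.5)/5-.5+200,(v+.5)/5-.5+175)
h=cv2.cvtColor(W['frame'],cv2.COLOR_RGB2HSV)
m=cv2.inRange(h,(20,150,90),(34,255,255)); nn,l,st,ce=cv2.connectedComponentsWithStats(m)
i=1+np.argmax(st[1:,4]); b=ce[i]; print(b,st[i])
g=h[:,:,2]
mm=(cv2.inRange(g[40:75,300:326],0,70)); n,l,st,c2=cv2.connectedComponentsWithStats(mm); print([(st[k],c2[k]+[300,40]) for k in range(1,n)])
hole=(312.5,57)
th=np.radians(16.6);ex=np.array([np.cos(th),np.sin(th)]);ey=np.array([-ex[1],ex[0]])
print('button',onz(W,b,.058),tri((W,b),(S,(267.8,202.1)),(D,(247.9,221.5))))
B=tri((W,b),(S,(267.8,202.1)),(D,(247.9,221.5)))[0]
H=onz(W,hole,.034);H3=onz(W,(313,6.5),.034);print('hole',H,tri((W,hole),(S,s(452,105))),H3,np.degrees(np.arctan2(*(H3-H)[:2]))*-1)
O=B[:2]+.055*ex
rk=lambda p:(np.array([(p[:2]-O)@ex,(p[:2]-O)@ey]))
print('O',O,'hole rk',rk(H),rk(onz(W,b,.058)),rk(H3))
for n,p,z in(('redfar',(413,163),.1),('redR',(441,166),.1),('redRb',(440,206),.1),('blueb',(437,245),.1),('plate',(400,149),.074),('platefar',(400,142),.074),('plateR',(443,147),.074)): print(n,rk(onz(W,p,z)))
print('red lid tri',tri((W,(441,166)),(S,s(345,252)),(D,d(522,165))))
E
python3 m2.py
```

```text
[312.168  117.4749] [299 102  28  32 857]
[(array([11,  0,  3,  4, 12], dtype=int32), array([312. ,  41.5])), (array([  6,  10,  13,  14, 138], dtype=int32), array([312.0435,  56.2754])), (array([11, 29,  2,  6, 12], dtype=int32), array([311.5,  71.5]))]
button [0.518 0.008 0.058] (array([0.5182, 0.0091, 0.0569]), [np.float64(0.0010449453474639947), np.float64(0.002642178447594855), np.float64(0.0031077282818782236)])
hole [0.5019 0.0651 0.034 ] (array([0.5019, 0.0654, 0.0346]), [np.float64(0.0004850401397925315), np.float64(0.00048504013979253866)]) [0.4884 0.1081 0.034 ] 17.4423691882436
O [0.571  0.0248] hole rk [-0.0546  0.0583] [-0.0556 -0.001 ] [-0.0553  0.1034]
redfar [ 0.0319 -0.0405]
redR [ 0.0574 -0.0431]
redRb [ 0.0616 -0.0802]
blueb [ 0.0642 -0.1191]
plate [ 0.0287 -0.0302]
platefar [ 0.028  -0.0236]
plateR [ 0.0701 -0.0282]
red lid tri (array([0.6427, 0.0003, 0.0945]), [np.float64(0.0013923885046249038), np.float64(0.0013226042554056031), np.float64(0.0018500319501118835)])
```

The next hole is at about 59 mm, and the heights check out (hole 0.0346, button 0.0569). Now I'll move over the button.

```bash
python3 -m crank '[[[0,0,0,0.038,0.0145,0,1],[0,0,0,0.038,0.0145,0,1],[0,0,0,0,0,0.045,1],[0,0,0,0,0,0.045,1],[0,0,0,0,0,0.045,1],[0,0,0,0,0,0,1]]]'
python3 -c "
from h import *
save('wrist','w3');save('side','d3')
a=load('d3')['frame'][175:275,200:300,::-1];b=load('w3')['frame'][:,:,::-1]
a=cv2.resize(a,(420,420),interpolation=cv2.INTER_CUBIC)
cv2.imwrite('pics/c3.png',cv2.resize(cv2.hconcat([a,b[:,140:]]),(760,380)))
print(yaw_y(),delta([.5183,.0087,.077]))"
```

```text
time_s: 3.85
eef_pos: [0.5152, 0.005, 0.1108]
tcp_rot: [-1.876, -2.511, 0.008]
wrist_force: [0.4, -0.6, 0.7]
width: 0.0001
(np.float64(16.475549132568634), array([-1.83348909e-03,  1.18996361e-05, -9.99998319e-01])) [0.00353704 0.00102766 0.0385623 ]
```

View pics/c3.png

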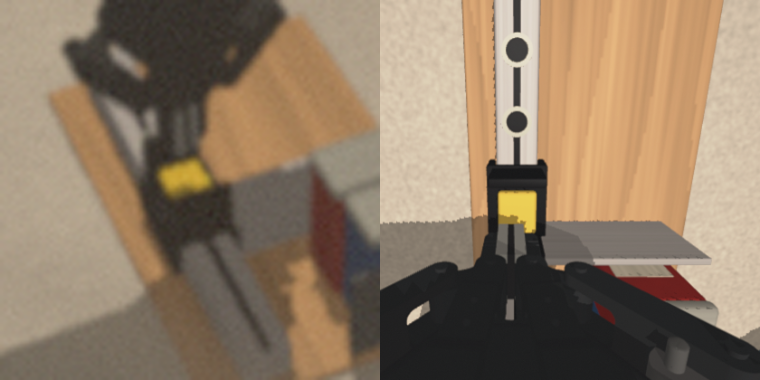

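The tips are lined up with the button (slot line at column 516), between the fences. I'll descend to just above the button.

```bash
python3 -m crank '[[[0,0,0,0.0035,0.001,0,1],[0,0,0,0,0,0.017,1],[0,0,0,0,0,0.017,1],[0,0,0,0,0,0,1],[0,0,0,0,0,0,1]]]'
python3 -c "
from h import *
print(observe()['eef_pos'],observe()['wrist_force'],yaw_y(),delta([.5183,.0087,.077]))"
```

```text
time_s: 4.45
eef_pos: [0.5195, 0.0094, 0.083]
tcp_rot: [1.878, 2.516, 0.002]
wrist_force: [0.2, 0.1, 0.4]
width: 0.0
[0.51947978 0.00935395 0.08296448] [0.15530411 0.10204215 0.41336972] (np.float64(16.516451088502563), array([ 1.92360043e-03, -9.06785155e-05, -9.99998146e-01])) [-0.00028779 -0.00132786  0.00596226]
```

```bash
python3 -m crank '[[[0,0,0,0,0,0.003,1],[0,0,0,0,0,0.003,1],[0,0,0,0,0,0.002,1],[0,0,0,0,0,0,1],[0,0,0,0,0,0,1]]]'
python3 -m crank '[[[0,0,0,0,0,0.002,1],[0,0,0,0,0,0.002,1],[0,0,0,0,0,0,1]]]'
```

```text
time_s: 4.95
eef_pos: [0.5194, 0.0093, 0.0737]
tcp_rot: [1.879, 2.516, 0.001]
wrist_force: [3.5, -1.8, 5.1]
width: -0.0001
time_s: 5.25
eef_pos: [0.5194, 0.0093, 0.0696]
tcp_rot: [1.879, 2.516, 0.001]
wrist_force: [1.6, -0.4, 8.0]
width: -0.0
```

The force of 8.0 N puts the button at about 7.5 mm pressed, so it is free to slide. Now I'll push outward.

```bash
python3 -m crank '[[[0,0,0,0.003,0,0,1],[0,0,0,0.003,0,0,1],[0,0,0,0.003,0,0,1],[0,0,0,0.003,0,0,1]]]'
python3 -m crank '[[[0,0,0,0.003,0,0,1],[0,0,0,0.003,0,0,1],[0,0,0,0.003,0,0,1],[0,0,0,0.003,0,0,1],[0,0,0,0,0,0,1]]]'
python3 -c "
from h import *
save('wrist','w4')"
```

```text
time_s: 5.65
eef_pos: [0.5159, 0.0209, 0.0698]
tcp_rot: [1.879, 2.516, 0.001]
wrist_force: [1.2, -1.5, 7.9]
width: -0.0002
time_s: 6.15
eef_pos: [0.5124, 0.0327, 0.0697]
tcp_rot: [1.878, 2.517, 0.001]
wrist_force: [2.5, 1.6, 7.3]
width: -0.0001
```

View pics/w4.png

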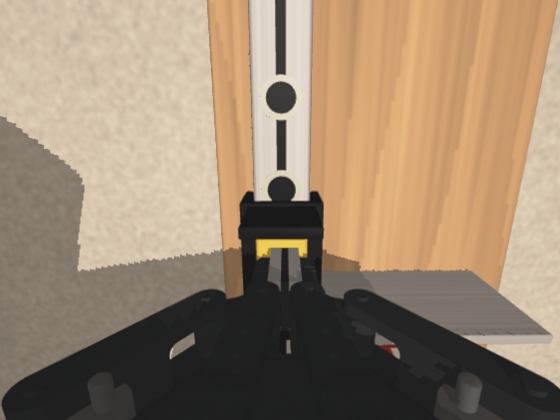

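Run:
```python
from h import *
th=np.radians(16.6);ex=np.array([np.cos(th),np.sin(th)]);ey=np.array([-ex[1],ex[0]]);O=np.array([.571,.0245])
for f,p,z in(('w2',(400,149),.074),('w2',(312,145),.073),('w2',(312,89),.073),('w4',(500,340),.074),('w4',(500,333),.074),('w4',(282,230),.073),('w4',(281,187),.034)):
    q=onz(load(f),p,z)[:2]-O; print(f,p,q@ex,q@ey)
print((observe()['eef_pos'][:2]-O)@ey)
```

```text
w2 (400, 149) 0.028711072318625495 -0.029929207922129185
w2 (312, 145) -0.056330412708880194 -0.026397874544770883
w2 (312, 89) -0.05762278489330079 0.02420434637455022
w4 (500, 340) 0.04656960850920388 -0.004203878297800808
w4 (500, 333) 0.04582358625757103 -0.00036929590378722877
w4 (282, 230) -0.054643235412665 0.049968205407998914
w4 (281, 187) -0.055363660716818405 0.06030405299657179
0.02450977703115767
```

The sleeve is about 24-26 mm out, carried by friction, so step 1 is met. I'll lift clear of the button, which the rail holds down, and push only on the fence from here.

```bash
python3 -m crank '[[[0,0,0,0,0,-0.006,1],[0,0,0,0,0,-0.006,1],[0,0,0,0,0,0,1],[0,0,0,0.004,0,0,1],[0,0,0,0.004,0,0,1],[0,0,0,0.003,0,0,1],[0,0,0,0.003,0,0,1],[0,0,0,0,0,0,1]]]'
python3 -m crank '[[[0,0,0,0.003,0,0,1],[0,0,0,0.003,0,0,1],[0,0,0,0.003,0,0,1],[0,0,0,0.003,0,0,1],[0,0,0,0,0,0,1]]]'
python3 - <<'E'
from h import *
w=save('wrist','w5'); cv2.imwrite('pics/w5c.png',w['frame'][120:330,180:460,::-1])
th=np.radians(16.6);ex=np.array([np.cos(th),np.sin(th)]);ey=np.array([-ex[1],ex[0]]);O=np.array([.571,.0245])
print((observe()['eef_pos'][:2]-O)@ey)
E
```

```text
time_s: 7.0
eef_pos: [0.5074, 0.0461, 0.0811]
tcp_rot: [-1.878, -2.518, 0.001]
wrist_force: [0.2, 0.1, -0.5]
width: -0.0003
time_s: 7.5
eef_pos: [0.5041, 0.0575, 0.0812]
tcp_rot: [-1.879, -2.518, 0.0]
wrist_force: [-0.1, -0.7, -0.1]
width: -0.0
0.05066417570312856
```

View pics/w5.png

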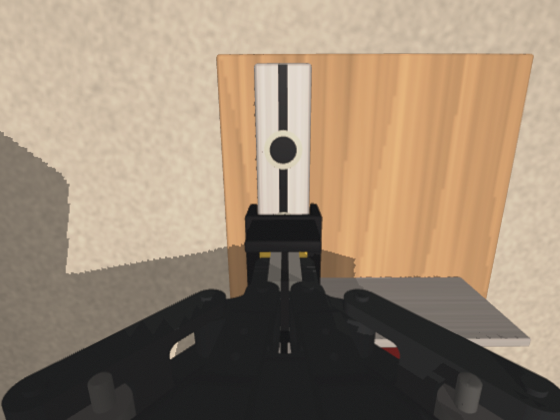

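Run:
```python
from h import *
th=np.radians(16.6);ex=np.array([np.cos(th),np.sin(th)]);ey=np.array([-ex[1],ex[0]]);O=np.array([.571,.0245])
for f,p,z in(('w4',(480,340),.074),('w5',(480,344),.074),('w4',(282,203),.05),('w5',(282,216),.05)):
    q=onz(load(f),p,z)[:2]-O; print(f,p,q@ex,q@ey)
save('side','d5'); a=load('d5')['frame'][175:285,200:345,::-1]; cv2.imwrite('pics/d5c.png',cv2.resize(a,None,fx=5,fy=5,interpolation=cv2.INTER_CUBIC))
```

```text
w4 (480, 340) 0.037179225134340965 -0.004121696423394994
w5 (480, 344) 0.04528312870899618 0.010505888257151442
w4 (282, 203) -0.05475667443628017 0.05566656778533974
w5 (282, 216) -0.05575930231687669 0.07174623308998056
```

View pics/d5c.png

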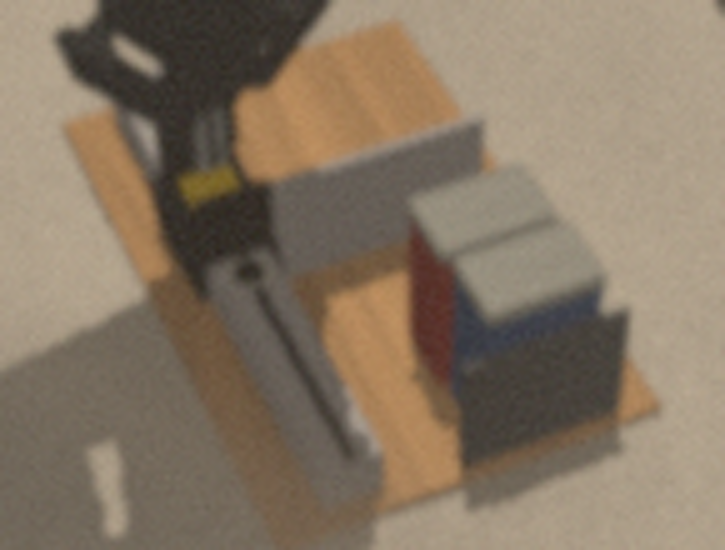

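The sleeve is at about 40 mm, with the first hole now visible at crop (248,270) and the button still down. I'll keep pushing the fence slowly toward about 59 mm.

```bash
python3 -m crank '[[[0,0,0,0.002,0,0,1],[0,0,0,0.002,0,0,1],[0,0,0,0.002,0,0,1],[0,0,0,0.002,0,0,1],[0,0,0,0.002,0,0,1],[0,0,0,0.002,0,0,1]]]'
python3 -m crank '[[[0,0,0,0.001,0,0,1],[0,0,0,0.001,0,0,1],[0,0,0,0,0,0,1]]]'
python3 -m crank '[[[0,0,0,0.001,0,0,1],[0,0,0,0,0,0,1]]]'
python3 -m crank '[[[0,0,0,0.001,0,0,1],[0,0,0,0,0,0,1]]]'
```

```text
time_s: 8.2
eef_pos: [0.501, 0.0687, 0.0813]
tcp_rot: [1.879, 2.517, -0.0]
wrist_force: [0.9, -4.4, -1.1]
width: -0.0001
time_s: 8.5
eef_pos: [0.5004, 0.0708, 0.0813]
tcp_rot: [1.879, 2.518, 0.0]
wrist_force: [0.8, -3.3, -1.4]
width: 0.0001
time_s: 8.7
eef_pos: [0.5, 0.0718, 0.0813]
tcp_rot: [-1.879, -2.517, -0.0]
wrist_force: [-0.2, -2.6, -1.5]
width: -0.0003
time_s: 8.9
eef_pos: [0.4998, 0.0728, 0.0813]
tcp_rot: [-1.879, -2.517, -0.0]
wrist_force: [-0.6, -0.5, -0.2]
width: 0.0002
```

```bash
for i in 1 2 3 ; do python3 -m crank '[[[0,0,0,0.001,0,0,1],[0,0,0,0,0,0,1]]]' | grep -v rot; done
```

```text
time_s: 9.1
eef_pos: [0.4995, 0.0738, 0.0813]
wrist_force: [0.0, -0.3, 0.8]
width: 0.0001
time_s: 9.3
eef_pos: [0.4992, 0.0747, 0.0813]
wrist_force: [0.1, -0.0, -0.6]
width: -0.0002
time_s: 9.5
eef_pos: [0.499, 0.0757, 0.0813]
wrist_force: [-0.6, 0.9, 0.3]
width: -0.0005
```

Run:
```python
from h import *
save('wrist','w6');save('side','d6')
a=load('d6')['frame'][175:275,200:300,::-1];b=load('w6')['frame'][:,:,::-1]
cv2.imwrite('pics/c6.png',cv2.hconcat([cv2.resize(a,(420,420),interpolation=cv2.INTER_CUBIC),b[:,180:]]))
```

```text
(no output)
```

View pics/c6.png

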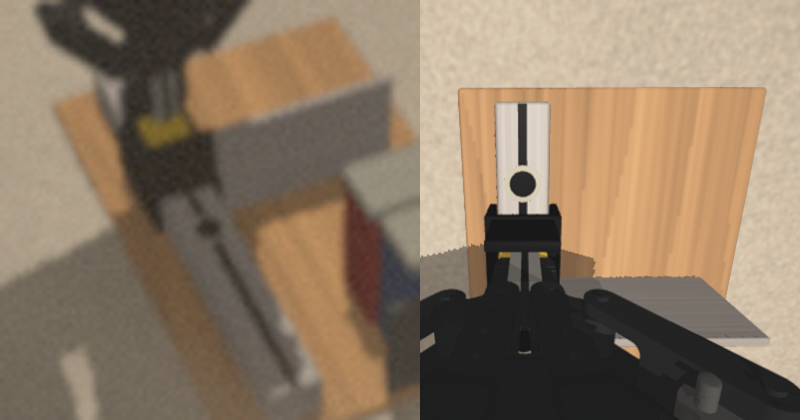

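Run:
```python
from h import *
th=np.radians(16.6);ex=np.array([np.cos(th),np.sin(th)]);ey=np.array([-ex[1],ex[0]]);O=np.array([.571,.0245])
for f,p,z in(('w5',(283,150),.034),('w5',(283,215),.034),('w6',(283,184),.034),('w6',(283,215),.034),('w5',(480,344),.074),('w6',(520,344),.074)):
    q=onz(load(f),p,z)[:2]-O; print(f,p,q@ex,q@ey)
print((observe()['eef_pos'][:2]-O)@ey,observe()['wrist_force'])
```

```text
w5 (283, 150) -0.05519199824518558 0.1048563356426416
w5 (283, 215) -0.05531705733233943 0.06749317284471927
w6 (283, 184) -0.05499557055483347 0.10473096580430905
w6 (283, 215) -0.055061406524433525 0.08635481642323252
w5 (480, 344) 0.04528312870899618 0.010505888257151442
w6 (520, 344) 0.06631485413553481 0.029059634796312135
0.06959263315365764 [-0.26022462 -0.19802846  0.85174067]
```

The gap to the third hole is about 18 mm, where 16 mm is expected when locked, so there are about 2 mm to go.

```bash
for i in 1 2 3 ; do python3 -m crank '[[[0,0,0,0.001,0,0,1],[0,0,0,0,0,0,1]]]' | grep -v rot; done
```

```text
time_s: 9.8
eef_pos: [0.4987, 0.0766, 0.0813]
wrist_force: [0.3, -0.5, 0.2]
width: 0.0004
time_s: 10.0
eef_pos: [0.4984, 0.0776, 0.0813]
wrist_force: [0.7, 0.2, -0.5]
width: 0.0001
time_s: 10.2
eef_pos: [0.4981, 0.0784, 0.0813]
wrist_force: [0.4, -3.0, 0.1]
width: 0.0006
```

```bash
python3 -m crank '[[[0,0,0,0.001,0,0,1],[0,0,0,0,0,0,1]]]' | grep -v rot
python3 - <<'E'
from h import *
save('wrist','w7');save('side','d7')
a=load('d7')['frame'][175:275,200:300,::-1];b=load('w7')['frame'][:,:,::-1]
cv2.imwrite('pics/c7.png',cv2.hconcat([cv2.resize(a,(420,420),interpolation=cv2.INTER_CUBIC),b[:,180:]]))
E
```

```text
time_s: 10.4
eef_pos: [0.4981, 0.0788, 0.0813]
wrist_force: [2.4, -12.8, -0.6]
width: 0.0003
```

View pics/c7.png

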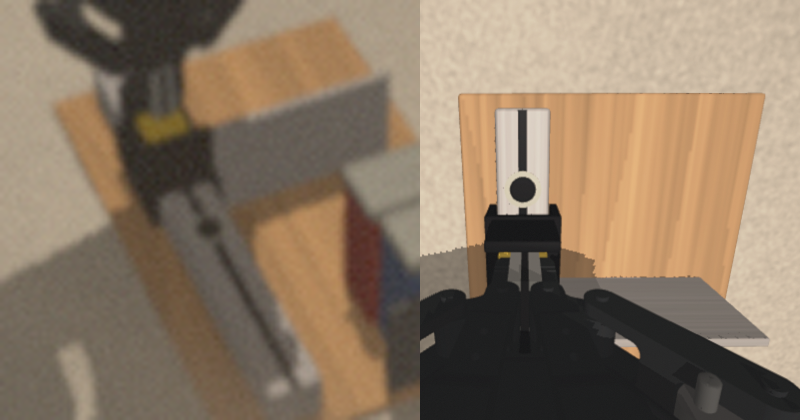

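The force rose to 13 N, so the stop has locked. I'll back off at once, rise and look.

```bash
python3 -m crank '[[[0,0,0,-0.004,0,0,1],[0,0,0,-0.005,0,0,1],[0,0,0,0,0,-0.04,1],[0,0,0,0,0,-0.04,1],[0,0,0,0,0,-0.04,1],[0,0,0,-0.04,0,-0.04,-0.5],[0,0,0,-0.04,0,-0.01,-0.5],[0,0,0,0,0,0,-0.5]]]'
python3 - <<'E'
from h import *
save('wrist','w8');save('side','d8');save('scene','s8')
a=load('d8')['frame'][175:285,200:310,::-1];b=load('w8')['frame'][:,:,::-1]
cv2.imwrite('pics/c8.png',cv2.hconcat([cv2.resize(a,(420,420),interpolation=cv2.INTER_CUBIC),b[:,180:]]))
E
```

```text
time_s: 11.3
eef_pos: [0.5241, -0.0049, 0.249]
tcp_rot: [1.879, 2.512, 0.003]
wrist_force: [0.5, 1.2, -0.8]
width: 0.0431
```

View pics/c8.png

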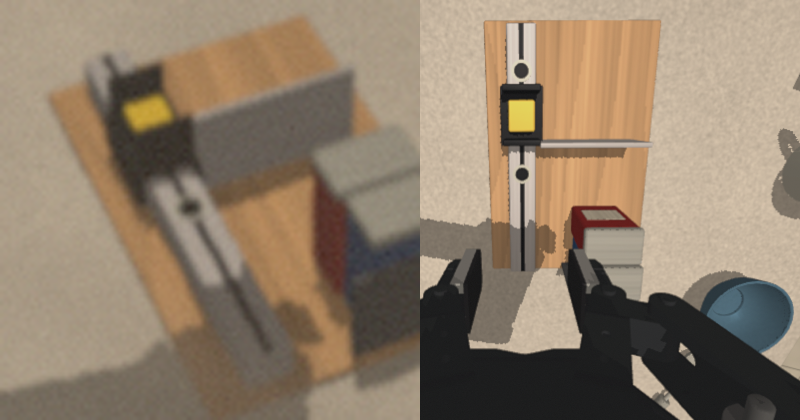

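The stop is clear of the tins. First hole is at w8 (702-180... i.e. image column ~342, row 174), third hole (341,70), button (341,116). Now I'll check the button height and the free space.

```bash
cat > m8.py <<'E'
from h import *
np.set_printoptions(precision=4,suppress=True)
W=load('w8');S=load('s8');D=load('d8')
def yel(c):
    h=cv2.cvtColor(c['frame'],cv2.COLOR_RGB2HSV); m=cv2.inRange(h,(20,150,80),(34,255,255)); n,l,st,ce=cv2.connectedComponentsWithStats(m)
    return [(st[i,4],ce[i]) for i in range(1,n) if st[i,4]>40]
yw=yel(W);yd=yel(D);ys=yel(S);print(yw,yd,ys)
b=[y[1] for y in yw if abs(y[1][0]-341)<20][0]; bd=[y[1] for y in yd if y[1][0]<300][0]; bs=[y[1] for y in ys if y[1][0]<330]
f=W['frame']
h1=onz(W,(342.,174.5),.034);h3=onz(W,(341.,70.5),.034)
v=(h3-h1)[:2];L=np.linalg.norm(v);ey=v/L;ex=np.array([ey[1],-ey[0]]);print('h1',h1,'len',L,'angle',np.degrees(np.arctan2(ex[1],ex[0])))
O=h1[:2]+.055*ex;print('O',O)
rk=lambda p:(np.array([(p[:2]-O)@ex,(p[:2]-O)@ey]))
print('button',tri((W,b),(D,bd)),tri((W,b),(S,bs[0])) if bs else '',rk(onz(W,b,.058)))
for n,p,z in(('boardTL',(305,21),.006),('boardTR',(480,20),.006),('boardBL',(312,268),.006),('lidL',(405,231),.1),('lidR',(463,228),.1),('lidmid',(432,229.5),.1),('platein',(400,147.5),.074),('plateout',(400,142),.074),('plateR',(471,145),.074)):
    q=onz(W,p,z); print(n,q,rk(q))
E
python3 m8.py; python3 -c "
import cv2;a=cv2.imread('pics/w8.png')[120:280,300:500];cv2.imwrite('pics/w8z.png',cv2.resize(a,None,fx=4,fy=3.75,interpolation=cv2.INTER_CUBIC))"
```

```text
[(np.int32(871), array([281.0964, 115.1906]))] [(np.int32(167), array([365.8683, 147.9341])), (np.int32(83), array([238.2048, 203.9277]))] [(np.int32(96), array([290.5104, 195.1875])), (np.int32(504), array([386.0556, 310.4663]))]Traceback (most recent call last):
  File "m8.py", line 8, in <module>
    b=[y[1] for y in yw if abs(y[1][0]-341)<20][0]; bd=[y[1] for y in yd if y[1][0]<300][0]; bs=[y[1] for y in ys if y[1][0]<330]
      ~~~~~~~~~~~~~~~~~~~~~~~~~~~~~~~~~~~~~~~~~^^^
IndexError: list index out of range
```

View pics/w8z.png

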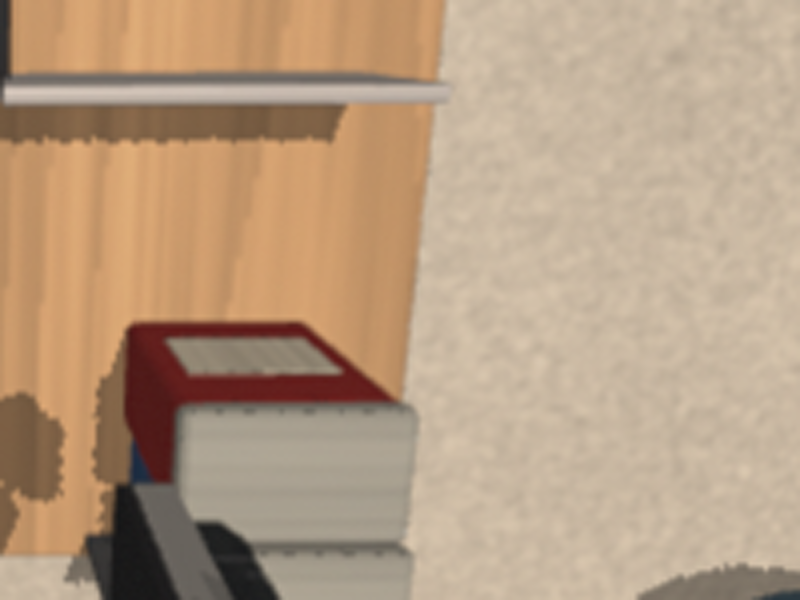

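The composite offset was 240, so the true columns are 60 lower. The lid's far edge is at x 344-404, row 227.5, the red tin's foot at row 206.7, and the plate's top edge at rows 142-147.7.

```bash
sed -i 's/-341)<20/-281)<20/; s/(342.,174.5)/(282.,174.5)/; s/(341.,70.5)/(281.,70.5)/; s/^for n,p,z.*/for n,p,z in(("boardTL",(245,21),.006),("boardTR",(420,20),.006),("boardBL",(252,268),.006),("lidL",(344,227.5),.1),("lidR",(403.5,227.5),.1),("footL",(332,206.7),.006),("platein",(340,147.7),.074),("plateout",(340,142),.074),("plateR",(412,145),.074)):/' m8.py; python3 m8.py
```

```text
[(np.int32(871), array([281.0964, 115.1906]))] [(np.int32(167), array([365.8683, 147.9341])), (np.int32(83), array([238.2048, 203.9277]))] [(np.int32(96), array([290.5104, 195.1875])), (np.int32(504), array([386.0556, 310.4663]))]
h1 [0.519  0.0071 0.034 ] len 0.10679228789233118 angle 16.77044492044316
O [0.5716 0.023 ]
button (array([0.4999, 0.0669, 0.0623]), [np.float64(0.0008444879102681578), np.float64(0.0008444879102682914)]) (array([0.5006, 0.0672, 0.053 ]), [np.float64(6.0300886188511417e-05), np.float64(6.0300886188497505e-05)]) [-0.0552  0.0626]
boardTL [0.4366 0.1492 0.006 ] [-0.0928  0.1598]
boardTR [0.6148 0.203  0.006 ] [0.0933 0.1599]
boardBL [ 0.5169 -0.1274  0.006 ] [-0.0958 -0.1281]
lidL [ 0.5863 -0.0144  0.1   ] [ 0.0033 -0.04  ]
lidR [0.6403 0.0014 0.1   ] [ 0.0596 -0.0405]
footL [ 0.5911 -0.0186  0.006 ] [ 0.0066 -0.0454]
platein [0.5635 0.0539 0.074 ] [0.0011 0.032 ]
plateout [0.5617 0.059  0.074 ] [0.0009 0.0374]
plateR [0.629  0.0759 0.074 ] [0.0702 0.0341]
```

The stop is locked: sleeve at about 61 mm, and the button height averages about 58 mm (53 and 62 from the two pairs). I'll compare that with the same measurement at the start, and measure the tin in the earlier wrist picture.

Run:
```python
from h import *
W=load('w2');S=load('scene0');D=load('side0')
b=(312.17,117.47);print(tri((W,b),(S,(267.8,202.1)))[0],tri((W,b),(D,(247.9,221.56)))[0])
a=cv2.imread('pics/w1.png')[150:250,260:370];cv2.imwrite('pics/w1z.png',cv2.resize(a,None,fx=6,fy=6,interpolation=cv2.INTER_CUBIC))
```

```text
[0.51834135 0.00822972 0.05344075] [0.51708845 0.00781163 0.06211112]
```

View pics/w1z.png

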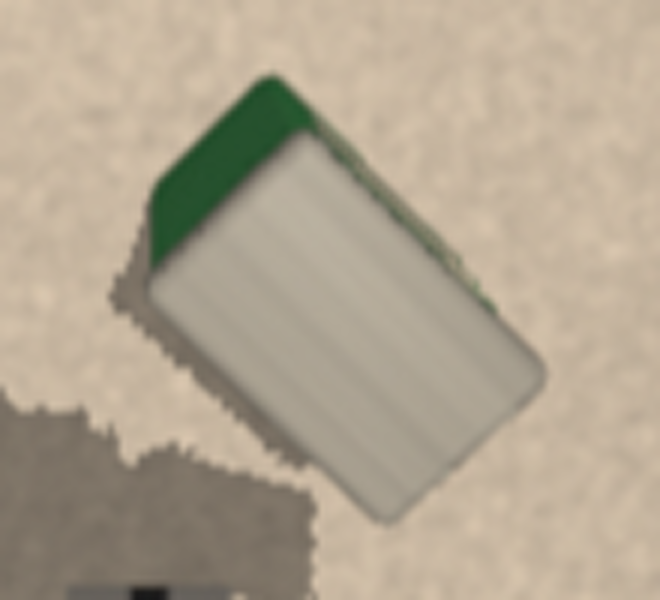

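The start gave the same 53/62 mm pattern with the button known to be up, so it's up now too. The tin's lid corners in this crop are (308,130), (547,375), (388,525) and (150,290).

Run:
```python
from h import *
np.set_printoptions(precision=4,suppress=True)
W=load('w1');S=load('scene0');D=load('side0')
w=lambda u,v:((u+.5)/6-.5+260,(v+.5)/6-.5+150)
ts=lambda u,v:((u+.5)/6-.5+100,(v+.5)/6-.5+180)
td=lambda u,v:((u-360+.5)/6-.5+225,(v+.5)/6-.5+340)
P=[onz(W,w(*p),.094) for p in((308,130),(547,375),(388,525),(150,290))]
print(np.array(P),np.mean(P,0))
for i,j in((0,1),(3,2)):
    v=P[j]-P[i];print(np.linalg.norm(v),np.degrees(np.arctan2(v[1],v[0])))
for i,j in((0,3),(1,2)):print(np.linalg.norm(P[j]-P[i]))
# centre by three views
cw=np.mean([w(*p) for p in((308,130),(547,375),(388,525),(150,290))],0)
cs=np.mean([ts(*p) for p in((88,138),(163,47),(234,68),(158,165))],0);cd=np.mean([td(*p) for p in((425,122),(470,25),(648,85),(603,190))],0)
print(tri((W,cw),(S,cs),(D,cd)),tri((W,cw),(S,cs))[0],tri((W,cw),(D,cd))[0])
c=tri((W,cw),(S,cs),(D,cd))[0]
print(yaw_y(),delta([c[0],c[1],.25]))
```

```text
[[ 0.4799 -0.3069  0.094 ]
 [ 0.5283 -0.3333  0.094 ]
 [ 0.5121 -0.3646  0.094 ]
 [ 0.4639 -0.3379  0.094 ]] [ 0.496  -0.3357  0.094 ]
0.05510332971737161 -28.650985867072766
0.05512874637823115 -28.952927204008706
0.03489749739275797
0.03518849442422963
(array([ 0.4964, -0.3356,  0.0907]), [np.float64(0.00038050539366198924), np.float64(0.0002897468258907755), np.float64(0.0003569199654246488)]) [ 0.4963 -0.3359  0.0903] [ 0.4962 -0.3357  0.0917]
(np.float64(16.461174193478698), array([-0.0008,  0.0004, -1.    ])) [-0.3133 -0.1186 -0.0038]
```

The tin is at (0.4963, -0.3357), angle -28.8°, and the lid measures 55 x 35 mm with its top at about 0.091. I'll go there with the gripper opening, then turn +45.3°.

```bash
python3 -m crank '[[[0,0,0,-0.0448,-0.0169,0,-1],[0,0,0,-0.0448,-0.0169,0,-1],[0,0,0,-0.0448,-0.0169,0,-1],[0,0,0,-0.0448,-0.0169,0,-1],[0,0,0,-0.0448,-0.0169,0,-1],[0,0,0,-0.0448,-0.0169,0,-1],[0,0,0,-0.0448,-0.0169,0,-1]]]'
python3 -m crank '[[[0,0,0.944,0,0,0,-1],[0,0,0.944,0,0,0,-1],[0,0,0.944,0,0,0,-1],[0,0,0.944,0,0,0,-1],[0,0,0.944,0,0,0,-1],[0,0,0.944,0,0,0,-1],[0,0,0.944,0,0,0,-1],[0,0,0.944,0,0,0,-1]]]'
python3 -m crank '[[[0,0,0,0,0,0,-1]]]'
python3 -c "
from h import *
save('wrist','w9')
print(yaw_y(),delta([.4963,-.3357,.13]))"
```

```text
time_s: 12.15
eef_pos: [0.4971, -0.3364, 0.2458]
tcp_rot: [-1.877, -2.517, -0.001]
wrist_force: [0.4, -0.7, 0.1]
width: 0.0851
time_s: 12.95
eef_pos: [0.4976, -0.3343, 0.2457]
tcp_rot: [-2.705, -1.595, 0.001]
wrist_force: [0.6, -0.4, 1.0]
width: 0.0856
time_s: 13.05
eef_pos: [0.4976, -0.3345, 0.2458]
tcp_rot: [-2.703, -1.598, 0.001]
wrist_force: [0.1, -0.5, 0.1]
width: 0.0855
(np.float64(-28.617972150945004), array([-0.00107287,  0.00102924, -0.99999889])) [-0.00154244 -0.00048604  0.11591281]
```

View pics/w9.png

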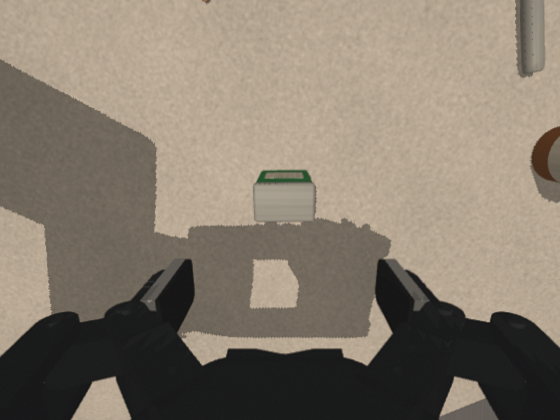

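The tin is aligned and centred between the jaws (column 284). I'll descend to TCP z ≈ 0.07 and grip gently.

```bash
python3 -m crank '[[[0,0,0,-0.0015,-0.0005,0.045,-1],[0,0,0,0,0,0.045,-1],[0,0,0,0,0,0.04,-1],[0,0,0,0,0,0.03,-1],[0,0,0,0,0,0.016,-1],[0,0,0,0,0,0,-1]]]' 30
python3 -m crank '[[[0,0,0,0,0,0,0.6],[0,0,0,0,0,0,0.6],[0,0,0,0,0,0,0.6],[0,0,0,0,0,0,0.6],[0,0,0,0,0,0,0.6]]]' 30
python3 -c "
from h import *
print(observe()['width'],delta([.4963,-.3357,.07]),yaw_y())"
```

```text
time_s: 13.7
eef_pos: [0.4951, -0.3353, 0.068]
tcp_rot: [-2.698, -1.602, 0.003]
wrist_force: [-0.1, -0.1, 0.4]
width: 0.0855
time_s: 14.2
eef_pos: [0.497, -0.3372, 0.0719]
tcp_rot: [2.702, 1.599, 0.001]
wrist_force: [-0.8, 1.7, 8.4]
width: 0.0554
0.0554357221902356 [ 0.00097782 -0.00134046  0.00189596] (np.float64(-28.775033914345332), array([ 0.00156293, -0.00106417, -0.99999821]))
```

```bash
python3 -m crank '[[[0,0,0,0,0,-0.01,0.6],[0,0,0,0,0,-0.03,0.6],[0,0,0,0,0,-0.045,0.6],[0,0,0,0,0,-0.045,0.6],[0,0,0,0,0,-0.04,0.6],[0,0,0,0,0,0,0.6]]]'
python3 -m crank '[[[0,0,-0.946,0,0,0,0.6],[0,0,-0.946,0,0,0,0.6],[0,0,-0.946,0,0,0,0.6],[0,0,-0.946,0,0,0,0.6],[0,0,-0.946,0,0,0,0.6],[0,0,-0.946,0,0,0,0.6],[0,0,-0.946,0,0,0,0.6],[0,0,-0.946,0,0,0,0.6]]]'
python3 -c "
from h import *
save('wrist','w10');print(observe()['width'],delta([.6068,.0278,.24]),yaw_y())"
```

```text
time_s: 14.8
eef_pos: [0.4986, -0.3385, 0.2472]
tcp_rot: [2.696, 1.595, 0.006]
wrist_force: [0.9, -0.9, -1.4]
width: 0.0557
time_s: 15.6
eef_pos: [0.496, -0.3366, 0.2405]
tcp_rot: [-1.872, -2.523, 0.0]
wrist_force: [-0.3, 0.6, -1.8]
width: 0.0555
0.055736578724269244 [0.31529854 0.21375803 0.00056069] (np.float64(17.22501965711833), array([-4.36719510e-04,  2.87667024e-04, -9.99999863e-01]))
```

View pics/w10.png

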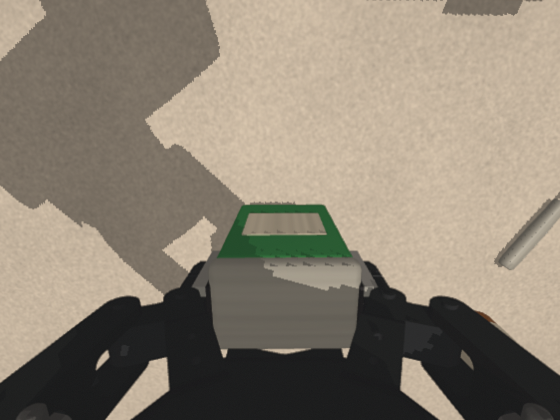

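The tin is held level, with its lid spanning rows 258-348. I'll check its offset along tool x while moving it over the rack.

```bash
python3 -m crank '[[[0,0,0.05,0.0394,0.0267,0,0.6],[0,0,0.04,0.0394,0.0267,0,0.6],[0,0,0,0.0394,0.0267,0,0.6],[0,0,0,0.0394,0.0267,0,0.6],[0,0,0,0.0394,0.0267,0,0.6],[0,0,0,0.0394,0.0267,0,0.6],[0,0,0,0.0394,0.0267,0,0.6],[0,0,0,0.0394,0.0267,0,0.6]]]'
python3 -m crank '[[[0,0,0,0,0,0,0.6],[0,0,0,0,0,0,0.6]]]'
python3 - <<'E'
from h import *
np.set_printoptions(precision=4,suppress=True)
W=load('w10');o=np.array([.4959,-.3366,.2406])
r=R.from_rotvec([-1.872,-2.523,0])
for p in((212,258),(360,258),(215,348),(357,348),(285,258),(285,348)): print(r.inv().apply(onz(W,p,.2405+.022)-o))
save('wrist','w11');save('side','d11');save('scene','s11')
print(yaw_y(),delta([.6068,.0278,.24]))
a=load('s11')['frame'][100:310,150:430,::-1]
b=load('d11')['frame'][100:310,150:430,::-1]
cv2.imwrite('pics/c11.png',cv2.vconcat([cv2.resize(x,(400,300)) for x in(a,b)]))
E
```

```text
time_s: 16.45
eef_pos: [0.6137, 0.0273, 0.2406]
tcp_rot: [-1.891, -2.508, 0.0]
wrist_force: [1.0, -0.1, -1.2]
width: 0.0555
time_s: 16.65
eef_pos: [0.6135, 0.0266, 0.2403]
tcp_rot: [-1.888, -2.511, 0.001]
wrist_force: [0.2, -0.4, -1.6]
width: 0.0556
[ 0.0212 -0.026  -0.0219]
[ 0.0212  0.0276 -0.0219]
[-0.0177 -0.0274 -0.0219]
[-0.0177  0.0291 -0.0219]
[ 0.0212  0.0005 -0.0219]
[-0.0177  0.0004 -0.0219]
(np.float64(15.982900400372477), array([-0.0004, -0.0002, -1.    ])) [ 0.0051 -0.0053  0.0006]
```

View pics/c11.png

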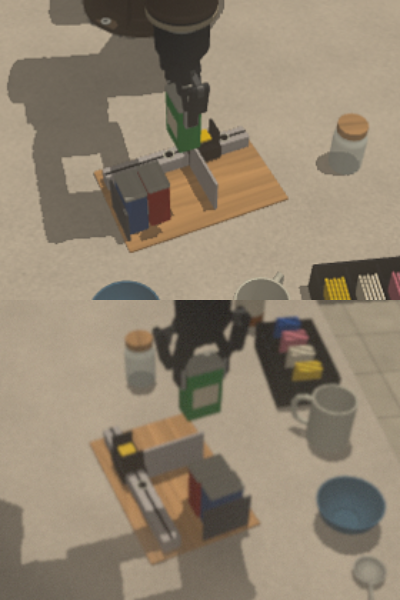

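View pics/w11.png

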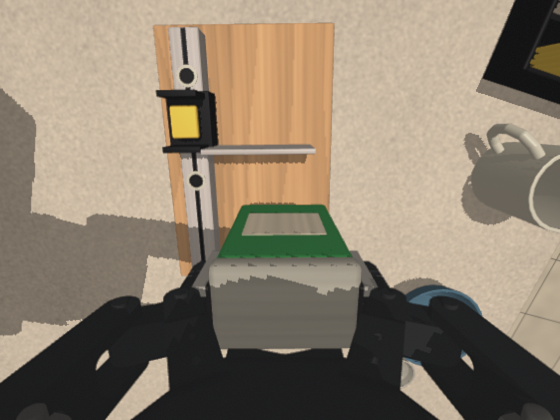

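The tin is held centred (offset +1.5 mm along tool x). I'll correct the position and yaw, then descend partway to a tin bottom of about 45 mm.

```bash
python3 -m crank '[[[0,0,-0.12,0.0036,-0.0053,0,0.6],[0,0,0,0,0,0,0.6],[0,0,0,0,0,0.03,0.6],[0,0,0,0,0,0.03,0.6],[0,0,0,0,0,0.03,0.6],[0,0,0,0,0,0.025,0.6],[0,0,0,0,0,0,0.6],[0,0,0,0,0,0,0.6]]]'
python3 - <<'E'
from h import *
save('wrist','w12');save('side','d12');save('scene','s12')
print(yaw_y(),delta([.6068,.0278,.078]))
a=load('s12')['frame'][160:280,200:360,::-1]
b=load('d12')['frame'][160:280,200:360,::-1]
cv2.imwrite('pics/c12.png',cv2.vconcat([cv2.resize(x,(400,300),interpolation=cv2.INTER_CUBIC) for x in(a,b)]))
E
```

```text
time_s: 17.6
eef_pos: [0.6076, 0.027, 0.1261]
tcp_rot: [-1.874, -2.521, 0.0]
wrist_force: [1.1, -0.4, -0.4]
width: 0.0558
(np.float64(16.782847901271687), array([ 2.38164087e-03,  2.65571023e-05, -9.99997164e-01])) [ 0.00110674 -0.00165981  0.04928659]
```

View pics/c12.png

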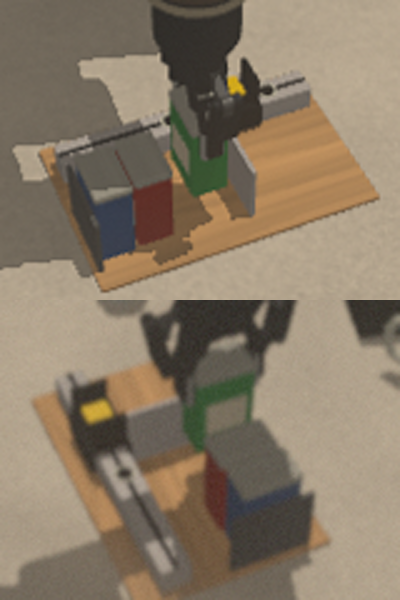

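View pics/w12.png

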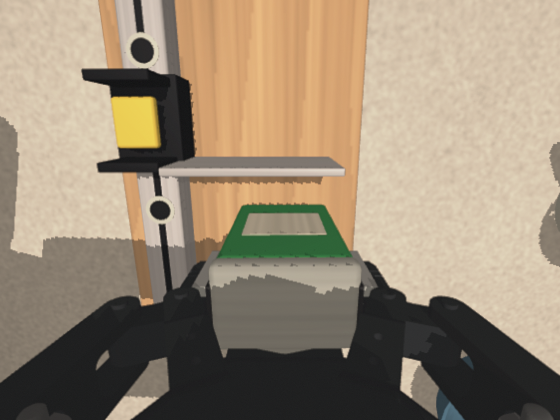

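There is clearance on both sides and the tin is upright. I'll lower it slowly.

```bash
python3 -m crank '[[[0,0,0,0,-0.001,0.015,0.6],[0,0,0,0,0,0.015,0.6],[0,0,0,0,0,0.008,0.6],[0,0,0,0,0,0.003,0.6],[0,0,0,0,0,0,0.6],[0,0,0,0,0,0,0.6]]]'
python3 -c "
from h import *
print(delta([.6068,.0278,.078]),observe()['wrist_force'])"
```

```text
time_s: 18.35
eef_pos: [0.607, 0.0271, 0.085]
tcp_rot: [1.873, 2.522, 0.0]
wrist_force: [0.1, -0.3, -2.0]
width: 0.0556
[7.50371577e-04 5.95422646e-05 6.97015464e-03] [ 0.10387264 -0.26010256 -2.0304969 ]
```

```bash
python3 -m crank '[[[0,0,0,0,0,0.002,0.6],[0,0,0,0,0,0.002,0.6],[0,0,0,0,0,0.001,0.6],[0,0,0,0,0,0,0.6]]]'
for i in 1 2 3 4; do python3 -m crank '[[[0,0,0,0,0,0.001,0.6],[0,0,0,0,0,0,0.6]]]' | egrep 'eef|force'; done
```

```text
time_s: 18.75
eef_pos: [0.6066, 0.0271, 0.0795]
tcp_rot: [-1.873, -2.522, 0.0]
wrist_force: [0.2, 1.0, -0.9]
width: 0.0552
eef_pos: [0.6066, 0.0271, 0.0786]
wrist_force: [-0.1, 0.1, -2.0]
eef_pos: [0.6068, 0.027, 0.078]
wrist_force: [-1.9, 0.5, 5.0]
eef_pos: [0.6067, 0.027, 0.0778]
wrist_force: [-7.7, -1.4, 20.8]
eef_pos: [0.6061, 0.0268, 0.0773]
wrist_force: [-12.2, -3.0, 34.3]
```

The tin touched down at TCP z 0.078, as predicted. I'll relieve the 34 N load, then open gradually.

```bash
python3 -m crank '[[[0,0,0,0,0,-0.001,0.6],[0,0,0,0,0,-0.0008,0.6],[0,0,0,0,0,0,0.6]]]'
python3 -m crank '[[[0,0,0,0,0,0,-0.4],[0,0,0,0,0,0,-0.5],[0,0,0,0,0,0,-0.6],[0,0,0,0,0,0,-0.8],[0,0,0,0,0,0,-1],[0,0,0,0,0,0,-1]]]'
python3 -c "
from h import *
save('wrist','w13')"
```

```text
time_s: 19.85
eef_pos: [0.6068, 0.0271, 0.0775]
tcp_rot: [1.873, 2.522, 0.0]
wrist_force: [0.2, -0.4, -1.4]
width: 0.0557
time_s: 20.45
eef_pos: [0.6067, 0.0271, 0.0774]
tcp_rot: [-1.873, -2.522, -0.0]
wrist_force: [0.1, -0.2, 0.9]
width: 0.0854
```

View pics/w13.png

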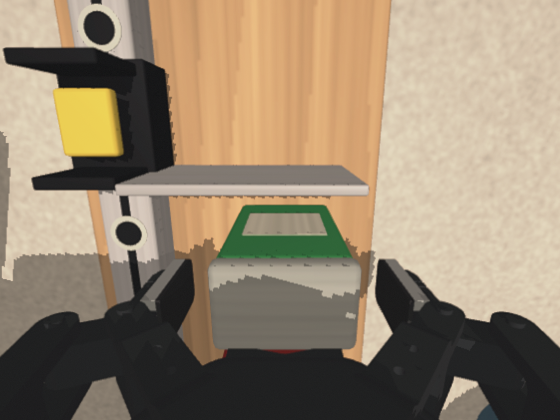

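The tin is released and standing, with jaws clear on both sides (columns 190 and 378 against the lid at 210-360). I'll retreat straight up, slowly at first.

```bash
python3 -m crank '[[[0,0,0,0,0,-0.01,-1],[0,0,0,0,0,-0.025,-1],[0,0,0,0,0,-0.04,-1],[0,0,0,0,0,-0.04,-1],[0,0,0,0,0,-0.045,-1],[0,0,0,-0.03,0,-0.02,-1],[0,0,0,-0.045,0,0,-1],[0,0,0,-0.03,0,0,-1]]]'
python3 -m crank '[[[0,0,0,0,0,0,-1],[0,0,0,0,0,0,-1],[0,0,0,0,0,0,-1]]]'
python3 - <<'E'
from h import *
save('wrist','w14');save('side','d14');save('scene','s14')
a=load('s14')['frame'][160:280,200:360,::-1]
b=load('d14')['frame'][160:280,200:360,::-1]
cv2.imwrite('pics/c14.png',cv2.vconcat([cv2.resize(x,(400,300),interpolation=cv2.INTER_CUBIC) for x in(a,b)]))
E
```

```text
time_s: 21.3
eef_pos: [0.638, -0.0754, 0.2597]
tcp_rot: [1.871, 2.52, 0.002]
wrist_force: [1.0, 0.6, -0.6]
width: 0.0851
time_s: 21.6
eef_pos: [0.6367, -0.0728, 0.2577]
tcp_rot: [-1.873, -2.522, -0.0]
wrist_force: [-0.3, 0.1, 0.6]
width: 0.0852
```

View pics/c14.png

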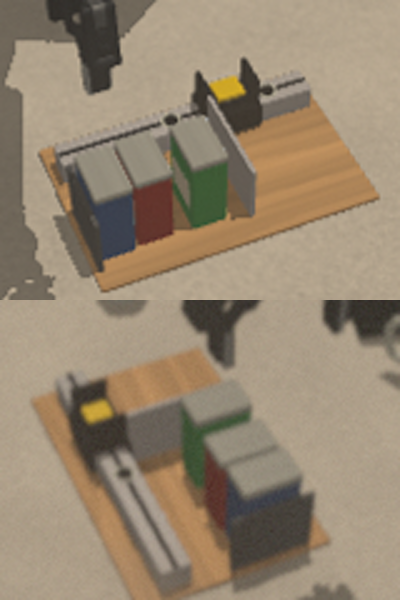

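View pics/w14.png

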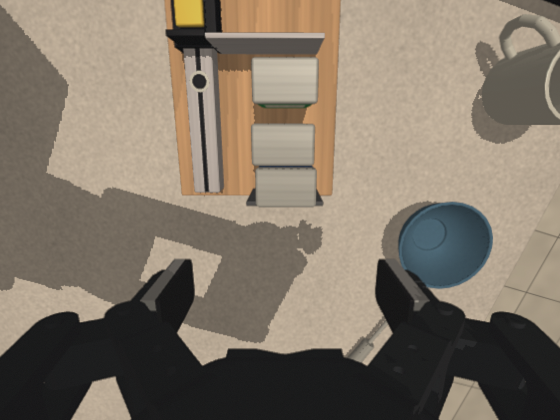

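The three tins are upright and in line. The green lid is at columns 252-318, rows 58-103, the red lid at rows 124-166, and the plate edge at row ~53. One numeric check, then hand in.

Run:
```python
from h import *
np.set_printoptions(precision=4,suppress=True)
W=load('w14')
th=np.radians(16.7);ex=np.array([np.cos(th),np.sin(th)]);ey=np.array([-ex[1],ex[0]]);O=np.array([.5716,.0235])
for n,p,z in(('green c',(285,80.5),.1),('green far',(285,58),.1),('green near',(285,103),.1),('red c',(284,145),.1),('plate in',(285,52.5),.074),('hole1',(199,82),.034)):
    q=onz(W,p,z)[:2]-O;print(n,q@ex,q@ey)
def tri2(a,b,ca,cb): pass
h=lambda c:cv2.inRange(cv2.cvtColor(c['frame'],cv2.COLOR_RGB2HSV),(20,150,80),(34,255,255))
for a,b in(('s14','s8'),('d14','d8')):
    for f in(a,b):
        m=h(load(f));n,l,st,ce=cv2.connectedComponentsWithStats(m);print(f,[ce[i] for i in range(1,n) if st[i,4]>40 and ce[i][0]<330])
# jar lid shift between start and now
for k in('scene','side'):
    pass
A=load('scene0')['frame'].astype(int);B=load('s14')['frame'].astype(int);print('jar diff',np.abs(A-B)[175:225,378:412].mean())
print(observe()['time_s'])
```

```text
green c 0.035189445147695717 -0.007195257443417053
green far 0.03516241585769985 0.010397168830534506
green near 0.03521750635351731 -0.025427055848167342
red c 0.034370864268124024 -0.06131370440000978
plate in 0.03519737390940909 0.01988988401872398
hole1 -0.05560070786079597 -0.00036758175202470533
s14 [array([290.4947, 195.1474])]
s8 [array([290.5104, 195.1875])]
d14 [array([238.3537, 204.0732])]
d8 [array([238.2048, 203.9277])]
jar diff 7.369019607843137
21.75
```

```bash
python3 -c "
from workcell import sign_off
print(sign_off())"
```

```text
the job is handed in; nothing more can be done
None
```

I moved the stop out to the next hole, where it locked, and stood the green tin upright between the red tin and the stop. I handed the job in at about 21.8 s; the interface gives no verdict.

**Stop:** I pressed the button about 7.5 mm (8 N), slid the sleeve out, then lifted off it and pushed only on the fence. The push force rose to about 13 N when the button popped up, and I backed off at once. The sleeve ended at about 61 mm. The button's position in the pictures did not change after that.

**Green tin:** I gripped it across its 56 mm side, lowered it until it touched the board, took the load off and then opened the jaws. The downward force reached 34 N before I relieved it; this went through the tin rather than from the fingers onto the rack.

**Last checks:**
- **Green tin position:** it stands at rack x = 35 mm, y = -7 mm, upright to the eye.
- **Spacing:** its centre is about 54 mm from the red tin's, where at least 30 mm is needed.
- **Other tins:** red and blue are upright and in line.
- **Gripper:** it is clear of everything.

**Disagreements and weak checks:**
- **Button height:** it came out at 53 mm from one camera pair and 62 mm from the other. The same split appeared at the start with the button known to be up, so I took it as calibration error.
- **Stop plate:** the inner edge read 20 mm in the last picture but 32 mm earlier. I probably picked the foot of the plate the second time. Either value leaves enough room for the tin.
- **Jar:** it looked unmoved over the rack, but my only final check was a rough picture comparison; I did not measure its position.

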